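Zero the scale, then lift the weighing tray level

ROBOT

A 6-joint arm with a two-finger parallel gripper is mounted at the origin on the work surface. World frame = base frame: x ahead of the robot, y to its left, z up, the work surface at z = 0. Lengths are in m, angles in degrees, forces in N, time in s.
With the tool pointing down it reaches from about 0.35 to 0.975 m from the base axis. Payload 7.1 kg.
Tool frame: the origin (TCP) lies at the very end of the fingers, on their centre line; the grasp point (between the pads) lies 19 mm behind it; z points along the fingers, y is the line along which they close (so a half turn about z gives the same grasp; the last joint's range is limited). The gripper opens to 88 mm and grips with 3 to 60 N. Pads are 20 mm wide; open, the fingers measure 115 mm over their backs; the gripper's body (75 mm by 178 mm) begins 61 mm behind the grasp point.
Start: joints at [-74.714, 24.242, 93.386, -0, 62.372, -1.089], TCP at [0.176, -0.6, 0.223] pointing down, gripper open.
Joint ranges: [-172.04, 172.04], [-51.8, 120.97], [4.93, 147.93], [-75.15, 255.16], [6.16, 154.13], [-145.62, 145.62]. Speed limits (degrees/s): [136.94, 136.94, 172.46, 180, 180, 180].

INTERFACE

Orientations are given as [roll, pitch, yaw] about the fixed x, y, z axes, in that order (R = Rz(yaw) Ry(pitch) Rx(roll)).
In Python, from station import get_state, eyes, r gives the robot as it stands.
- The arm moves only by the tool play_rows, never from a script. Its arguments are lists of equal length, an entry for each row: "xyz": the shift along the tool's x, y, z in units of 2 cm (1.0 is 2 cm), a list of three; "dr": the turn, a rotation vector about the tool's x, y, z in units of 0.12 rad (1.0 is 0.12 rad), a list of three. A call has 1 to 5 rows; each row shifts and turns the commanded pose from where the row before left it, along the tool's axes as they then stand; what a row does not reach is not made up. A row lasts 1/10 s, in which the tool goes at most 50 mm and 8.59 degrees, less where a joint would pass 70% of its speed; a pose out of reach is approached as far as the arm can. A call with a number of a shift or a turn outside -1 to 1 is refused whole. A call with a gripper value outside its range is refused whole. "fingers" is the closure, from -1 (fully open) to 1 (shut), set as the call begins (left out, the last holds). The fingers move at their own pace and stop on an object; "grip_force" is the grip in N (left out, the last holds). Time passes only in rows, so rows that do not move let the fingers close. It gives the time, the measured TCP pose, the force, the opening and the grip force at its end, in the units of the state.
- get_state(): the state, without advancing time (a new reading comes with each control period).
- eyes.snapshot(name): name is "scene" or "top"; returns a dict with "color" (384x512x3 uint8, blue, green, red), "depth" (384x512 float32, m along the optical axis (not along the pixel's ray), 0 where there is no reading), "fovy" (degrees; the focal length in pixels is half the picture's height over the tangent of half this angle, whatever the lens; pixels are square), "cx", "cy" (the principal point, pixels), "R" (3x3) and "t" (3): a world point X has camera coordinates R X + t. Camera axes: x right, y down, z forward; pixel columns grow to the right and rows downward; lengths in m; the calibration is good to about 2 mm. A picture is of the moment at which its call begins.
- r.sign_off(): hands the job in; it is judged then, once.
The state is a dict: "clock": time; "q": joint angles; "qd": joint speeds; "tau": joint torques, N m; "ee_pos": TCP position; "tool_rot": TCP orientation; "force": force on the tool from outside, world axes, zero at the start; "moment": the same for the moment, N m; "opening": finger opening in m; "grasp_force": force on a finger pad.
Only numpy, scipy, OpenCV 4.12 (cv2) and the standard library are available. Lean on these libraries where they do the work, as an engineer would, in place of code of your own. Each camera call takes 0.05 s, during which the arm holds its last target. There are 200 camera calls.

TASK

With the loaded tray still on the laboratory scale, take the steel probe from its stand and use its tip to push the scale's recessed zero button all the way down, then return the probe fully home in its stand and let go of it. Then take the tray by its upright grip, lift it at least 80 mm straight up off the scale pan with both stone dies still standing on it, and finish while holding it there in the air above the scale, steady and level. Do not disturb the other things on the bench.

Things in the scene. Friction and masses are not known exactly. Their poses are not given: they have to be found in the camera images.
- scale: Laboratory scale fixed to the bench, 200 (x) x 160 (y) mm, white and grey case 48 mm high, with a square 130 x 130 mm steel pan whose top is 60 mm above the bench. Origin: centre of the underside. Its own -x edge is the control strip (50 mm deep, top 48 mm above the bench) and faces roughly towards the robot; the pan lies towards its +x edge, at (35, 0) mm. z up. It may stand left or right of the robot's midline, turned a little.
- scale_pan (a point): Centre of the top of the scale's pan, 60 mm above the bench; axes as the scale's.
- zero_top (a point): Centre of the top of the zero button: a round black 12 mm button at the bottom of a round 13 mm hole in the control strip, at (-75, 40) mm in the scale's frame. Unpressed, its top is 5 mm below the strip's surface, i.e. 43 mm above the bench; the point moves down with the button.
- zero_button (a joint): Travel of the zero button: 0 = up, 0.004 m = all the way down (straight down). It is sprung: starts to move at 1.2 N, bottoms at 3.6 N, and returns by itself.
- tray: Aluminium weighing tray lying on the pan, 84 (x) x 150 (y) mm, 3 mm floor, rim 12 mm high, with a black upright block grip in its middle, 14 mm thick along the tray's x, 40 mm long along its y, its top 60 mm above the tray's underside. Origin: centre of the underside. Empty mass about 0.22 kg. On the pan it is turned up to 15 degrees relative to the scale.
- die_a: Stone tooth die standing loose in the tray about 50 mm from the tray's centre on its +y side: 24 mm wide at the foot, 30 mm high, about 30 g. Origin: centre of its underside.
- die_b: The same kind of die standing on the tray's -y side.
- stand: Burr stand fixed to the bench: block 60 (x) x 100 (y) mm, 55 mm high, with six short burrs (standing up to 11 mm above its top) on its +y half and the probe's hole on its -y half. Origin: centre of the underside.
- stand_hole (a point): Centre of the mouth of the probe's hole in the stand's top, 55 mm above the bench, at (0, -25) mm in the stand's frame: vertical, 11 mm wide with a small chamfer, 50 mm deep.
- probe: Steel probe, 105 mm long, about 40 g, standing tip down in the stand's hole. From the tip upward: shaft 7 mm thick for 45 mm, collar 20 mm wide and 5 mm thick (45 to 50 mm, it rests on the stand's top), round handle 12 mm thick from 50 to 105 mm. Origin at the tip end, z along the probe towards the handle.
- probe_tip (a point): The flat tip end of the probe's shaft (same point as the probe's origin).
- bowl: Bystander: green mixing bowl, 110 mm wide, 60 mm high. Origin: centre of the underside.
- screw: Bystander: brass articulator screw standing on its head, 24 mm wide, 42 mm high, between scale and stand. Origin: centre of the underside.
- shade_holder: Bystander: ceramic shade tab holder with six tabs, 35 x 110 mm, 49 mm high. Origin: centre of the underside.
- jar: Bystander: amber jar, 60 mm wide, 75 mm high. Origin: centre of the underside.
- spatula: Bystander: plaster mixing spatula lying on the bench, 185 mm long, 18 mm wide, 12 mm high, wooden handle towards its -x. Origin: middle of the underside.
- arch_model: Bystander: plaster model of a dental arch, 60 x 70 mm, 30 mm high. Origin: centre of the underside.
Not all that is in view belongs to the job. What is shaped like the tray but yellow is not meant.

How it is judged (in metres and radians):
On the way, in this order (a step that is already met when the one before it is completed fails the run):
1. the held probe's tip has the zero button fully down, the tray still on the pan (value of joint zero_button above 0.003 m and distance between probe_tip and zero_top below 0.006 m and contact force between the fingers and probe above 0.5 N and distance of tray from where it was at the start of the episode below 0.02 m), for 0.1 s.
2. the probe is fully home in its stand and let go, the tray still on the pan (horizontal distance between probe_tip and stand_hole below 0.006 m and z of probe_tip in the frame of stand_hole below -0.04 m and angle between probe's own z axis and vertical below 0.12 rad and contact force between the fingers and probe below 0.1 N and distance of tray from where it was at the start of the episode below 0.02 m), for 0.2 s.
At the end, for the whole second after the job is handed in: Fingers hold the tray over 70 mm above the pan, within 80 mm of its centre, tilt under 0.1 rad, under 20 mm/s and 0.15 rad/s, off the scale; both dies upright in it; button up; probe upright in its hole (tip 40 mm down or more), let go (z of tray in the frame of scale_pan above 0.07 m and horizontal distance between tray and scale_pan below 0.08 m and angle between tray's own z axis and vertical below 0.1 rad and linear speed of tray below 0.02 m/s and angular speed of tray below 0.15 rad/s and contact force between the fingers and tray above 1 N and contact force between tray and scale below 0.05 N and value of joint zero_button below 0.001 m and horizontal distance between each of die_a, die_b and tray below 0.085 m and z of die_a in the frame of tray between -0.005 and 0.02 m and angle between each of die_a, die_b's own z axis and vertical below 0.3 rad and z of die_b in the frame of tray between -0.005 and 0.02 m and horizontal distance between probe_tip and stand_hole below 0.006 m and z of probe_tip in the frame of stand_hole below -0.04 m and angle between probe's own z axis and vertical below 0.12 rad and contact force between the fingers and probe below 0.1 N); the arm keeps its last pose, push and grip.
It fails at once if the tray is tipped more than 0.3 rad (angle between tray's own z axis and vertical above 0.3 rad).
It fails at once if a bystander is moved more than 30 mm (distance of any of bowl, screw, shade_holder, jar, spatula, arch_model from where it was at the start of the episode above 0.03 m).
It also fails if it takes over 70 s, if anything falls off the work surface, if the arm or the gripper's body presses on something with over 40 N, if the wrist force passes 120 N, or if a joint passes its speed limit or range.

## Working session

There is one attempt and no reset: what is moved stays moved. The work goes in short steps, Python scripts to look and compute and a tool call to move; the robot and the scene stay as the last step left them, time stands still between calls to the robot, and variables do not carry over. Pictures are saved under pics/ and viewed, at most 10 in all, crops included, and the job is handed in when it is done.

Besides the shell and the picture viewer there is one more tool, called after "Call:" as name(argument=value, ...), one argument or row to a line, values as JSON. play_rows: Moves the arm, as the interface text tells. Shifts and turns lie within -1 to 1; 1 stands for 2 cm of shift or 0.12 rad of turn. Its arguments: {"type":"object","properties":{"xyz":{"type":"array","items":{"type":"array","items":{"type":"number","minimum":-1,"maximum":1}}},"dr":{"type":"array","items":{"type":"array","items":{"type":"number","minimum":-1,"maximum":1}}},"fingers":{"type":"number"},"grip_force":{"type":"number"}},"required":["xyz","dr"]}

```bash
ls; mkdir -p pics; cat > h.py <<'E'
import numpy as np, cv2
from station import get_state, eyes, r
def snap(n):
    s=eyes.snapshot(n); s['f']=s['color'].shape[0]/2/np.tan(np.radians(s['fovy'])/2); return s
def cloud(s):
    d=s['depth']; v,u=np.indices(d.shape)
    P=np.stack([(u-s['cx'])/s['f']*d,(v-s['cy'])/s['f']*d,d],-1)
    return (P-s['t'])@np.asarray(s['R'])
def ray(s,u,v,z):
    R=np.asarray(s['R']); c=-R.T@s['t']; d=R.T@np.array([(u-s['cx'])/s['f'],(v-s['cy'])/s['f'],1])
    return c+d*(z-c[2])/d[2]
E
python3 - <<'E'
from h import *
import pickle
for n in('scene','top'):
    s=snap(n); pickle.dump(s,open(n+'.pkl','wb')); cv2.imwrite(f'pics/{n}0.png',cv2.resize(s['color'],(768,576),interpolation=cv2.INTER_CUBIC))
    print(n,s['fovy'],s['cx'],s['cy'],-np.asarray(s['R']).T@s['t'])
print(get_state())
E
```

```text
pics
scene 44.76842165356624 259.46617547241704 187.9433597515314 [1.38834682 0.44058088 0.84732509]
top 47.20842263309765 256.0233571681252 191.88754091254296 [0.46665159 0.0179214  1.54317499]
{'clock': 0.1, 'q': array([-7.47137382e+01,  2.42810833e+01,  9.34261774e+01, -1.81573420e-03,
        6.23735182e+01, -1.08800557e+00]), 'qd': array([-0.02209297, -0.03989642, -0.07471556,  0.09846908,  0.12203204,
       -0.13471077]), 'tau': array([-7.73672091e-04, -5.45613384e+01, -2.74324608e+01,  6.45151455e-02,
        1.87735580e-02, -2.89330535e-05]), 'ee_pos': array([ 0.17608392, -0.59915729,  0.22197422]), 'tool_rot': array([-1.79919205e+02,  7.34026113e-05,  1.63751105e+01]), 'force': array([-0.07362633,  0.08192772, -0.01105281]), 'moment': array([-0.014961  ,  0.02990555,  0.0030119 ]), 'grasp_force': 0.0, 'opening': 0.08775935025117133}
```

View pics/top0.png

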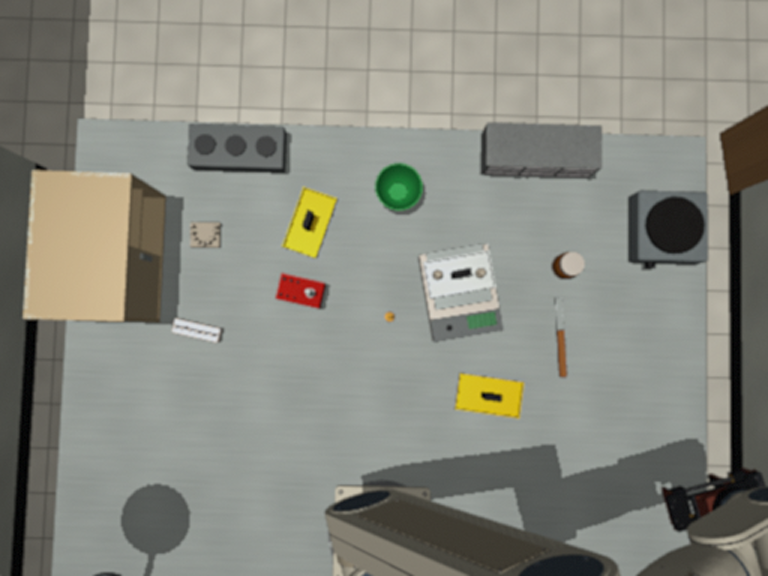

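View pics/scene0.png

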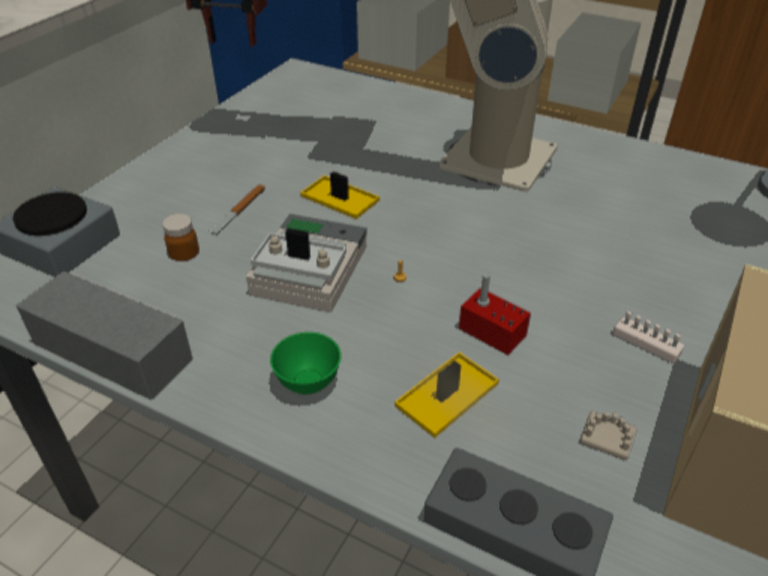

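The top view shows the white tray on the scale at (460,273) px. The lookalikes are the yellow trays at (310,222) and (490,396). The zero button is at (449,328), and the dark spot near it on the strip is the hole. The probe is in the red stand at (309,293), and the screw is at (390,317).

```bash
cat > m.py <<'E'
from h import *
import pickle
T=pickle.load(open('top.pkl','rb')); S=pickle.load(open('scene.pkl','rb'))
def rect(P):
    (c,wh,a)=cv2.minAreaRect(P[:,:2].astype(np.float32)*1000); return np.round(c,1),np.round(wh,1),round(a,1)
for n,s in(('top',T),('scene',S)):
    C=cloud(s); hsv=cv2.cvtColor(s['color'],cv2.COLOR_BGR2HSV); H,Sa,V=cv2.split(hsv)
    print(n,'bench z',np.median(C[...,2][(C[...,0]>.3)&(C[...,0]<.9)&(abs(C[...,1])<.3)&(C[...,2]<.02)]))
    near=lambda x,y,rr:np.hypot(C[...,0]-x,C[...,1]-y)<rr
    sc=ray(T,460/1.5,292/1.5,.05); st=ray(T,302/1.5,291/1.5,.055)
    m=near(sc[0],sc[1],.15)&(C[...,2]>.03)&(C[...,2]<.1)
    print('scale',sc,rect(C[m]))
    red=near(st[0],st[1],.09)&((H<8)|(H>172))&(Sa>150)
    rt=red&(abs(C[...,2]-.055)<.006)
    print('stand top',st,rect(C[rt]),np.median(C[rt][:,2]))
    pr=near(st[0],st[1],.06)&(C[...,2]>.075)
    print('probe',pr.sum(),C[pr].mean(0),C[pr][:,2].max())
    g=near(sc[0],sc[1],.12)&(V<60)&(C[...,2]>.09)
    print('grip',g.sum(),rect(C[g]),C[g][:,2].max(),np.median(C[g][:,2]))
a=T['color'][150:240,170:350]; cv2.imwrite('pics/c.png',cv2.resize(a,(800,400),interpolation=cv2.INTER_CUBIC))
b=S['color'][130:240,150:360]; cv2.imwrite('pics/d.png',cv2.resize(b,(800,419),interpolation=cv2.INTER_CUBIC))
E
python3 m.py
```

```text
top bench z 0.0012489338081443974
scale [ 0.55566139 -0.16363814  0.05      ] (array([ 557.8, -166.1]), array([200.5, 160.3]), 11.0)
stand top [0.54799611 0.19423233 0.055     ] (array([549.4, 198.6]), array([98.7, 56. ]), 78.9) 0.05574933598732172
probe 14 [0.54631948 0.1727888  0.11401421] 0.12184535727119045
grip 36 (array([ 593.2, -155.9]), array([ 8.6, 32.3]), 11.1) 0.12728938110698843 0.12071195475670318
scene bench z 0.0011498152348447311
scale [ 0.55566139 -0.16363814  0.05      ] (array([ 556. , -161.9]), array([208.2, 163. ]), 11.6)
stand top [0.54799611 0.19423233 0.055     ] (array([551.6, 203.1]), array([99.8, 62.4]), 80.8) 0.05615447262286136
probe 71 [0.54744852 0.17912447 0.09983309] 0.11824255705926523
grip 176 (array([ 596.2, -154.8]), array([17.5, 41.1]), 13.7) 0.12375295496810103 0.10953584502544605
```

View pics/c.png

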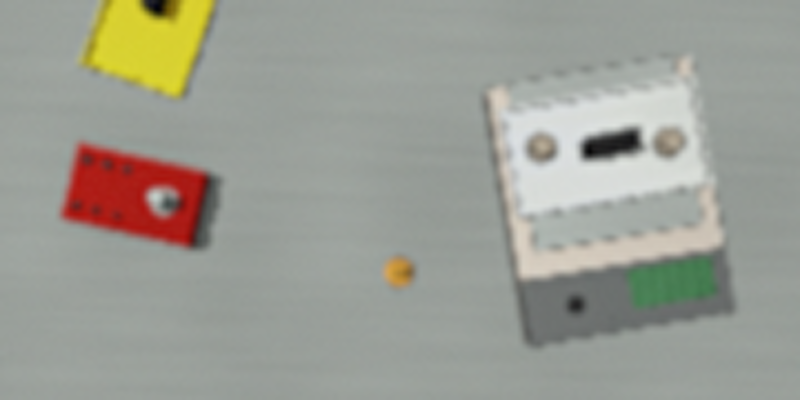

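View pics/d.png

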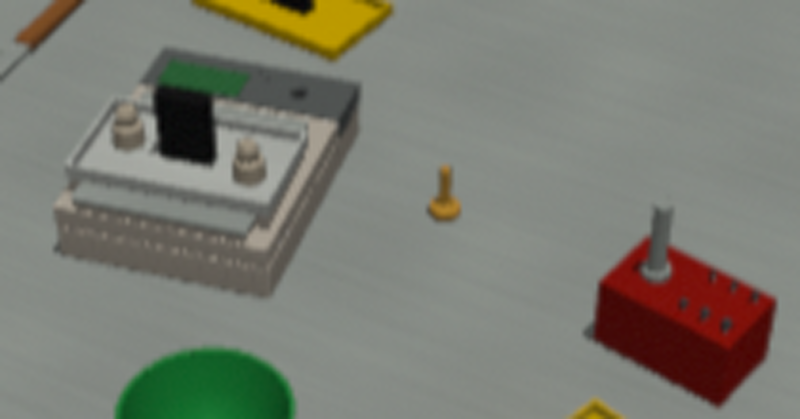

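The crop confirms the choice: white tray with both dies on the scale, zero hole at crop (576,303), and probe in the red stand at crop (165,200). Next I'll triangulate the hole and probe.

```bash
cat >> h.py <<'E'
def tri(s1,p1,s2,p2):
    A=[];L=[]
    o=[];d=[]
    for s,p in((s1,p1),(s2,p2)):
        R=np.asarray(s['R']); c=-R.T@s['t']; v=R.T@np.array([(p[0]-s['cx'])/s['f'],(p[1]-s['cy'])/s['f'],1]); o.append(c); d.append(v/np.linalg.norm(v))
    M=sum(np.eye(3)-np.outer(v,v) for v in d); b=sum((np.eye(3)-np.outer(v,v))@c for v,c in zip(d,o))
    X=np.linalg.solve(M,b); return X, [np.linalg.norm((np.eye(3)-np.outer(v,v))@(X-c)) for v,c in zip(d,o)]
def dark(s,u,v,h=4):
    g=cv2.cvtColor(s['color'],cv2.COLOR_BGR2GRAY).astype(float)
    u0,v0=int(round(u)),int(round(v)); w=g[v0-h:v0+h+1,u0-h:u0+h+1]; w=np.clip(np.percentile(w,60)-8-w,0,None)
    V,U=np.indices(w.shape); return np.array([(w*U).sum()/w.sum()+u0-h,(w*V).sum()/w.sum()+v0-h])
E
python3 - <<'E'
from h import *
import pickle
T=pickle.load(open('top.pkl','rb')); S=pickle.load(open('scene.pkl','rb'))
a=dark(T,299.2,217.8);b=dark(S,228.2,154)
print('hole px',a,b,'tri',tri(T,a,S,b),'rays z.045',ray(T,*a,.045),ray(S,*b,.045))
# stand top and tray rect by mask rays
for n,s in(('T',T),('S',S)):
    C=cloud(s);H,Sa,V=cv2.split(cv2.cvtColor(s['color'],cv2.COLOR_BGR2HSV))
    m=(np.hypot(C[...,0]-.55,C[...,1]-.18)<.05)&(C[...,2]>.07)
    vs,us=np.nonzero(m); print(n,'probe px',us.min(),us.max(),vs.min(),vs.max())
    for v in np.unique(vs): print(v,us[vs==v].mean(),len(us[vs==v]),np.round(C[v][m[v]].mean(0),4))
C=cloud(T);V=cv2.cvtColor(T['color'],cv2.COLOR_BGR2GRAY)
m=(np.hypot(C[...,0]-.594,C[...,1]+.156)<.1)&(V>195); 
n,l,st,_=cv2.connectedComponentsWithStats(m.astype(np.uint8)); k=1+st[1:,4].argmax(); vs,us=np.nonzero(l==k)
P=np.array([ray(T,u,v,.068)[:2]*1000 for u,v in zip(us,vs)],np.float32); print('tray',cv2.minAreaRect(P))
E
```

```text
hole px [299.13987138 218.10771704] [228.07462687 154.09452736] tri (array([ 0.47469746, -0.13877353,  0.04728948]), [np.float64(0.001265926721284447), np.float64(0.0012659267212844622)]) rays z.045 [ 0.47530795 -0.14013782  0.045     ] [ 0.47162272 -0.13923092  0.045     ]
T probe px 204 208 192 196
192 205.5 2 [0.5513 0.1733 0.1192]
193 205.5 4 [0.5482 0.1735 0.1168]
194 206.0 5 [0.5454 0.1724 0.1107]
195 206.5 4 [0.5426 0.1715 0.1023]
196 207.0 1 [0.541  0.1732 0.0704]
S probe px 320 326 182 198
182 323.5 4 [0.5417 0.1761 0.1164]
183 324.0 5 [0.5446 0.1785 0.1163]
184 324.0 5 [0.5487 0.1801 0.1168]
185 324.0 5 [0.5466 0.1798 0.1119]
186 323.0 5 [0.5494 0.1785 0.1103]
187 323.0 5 [0.5483 0.1784 0.1062]
188 323.0 5 [0.5486 0.1788 0.1034]
189 323.0 5 [0.5492 0.1793 0.1008]
190 323.0 5 [0.548  0.1793 0.0967]
191 323.0 5 [0.5469 0.1793 0.0926]
192 323.0 5 [0.5478 0.1798 0.0902]
193 323.0 5 [0.5471 0.18   0.0864]
194 322.5 4 [0.5481 0.1793 0.0836]
195 322.0 5 [0.5471 0.178  0.079 ]
196 322.0 5 [0.5476 0.1785 0.0763]
197 322.0 5 [0.5475 0.1788 0.0729]
198 322.0 3 [0.5499 0.1798 0.0719]
tray ((598.8201904296875, -152.9830322265625), (92.06944274902344, 149.30567932128906), 9.418445587158203)
```

Call:
play_rows(
  xyz=[
    [0.9, -1, 0],
    [0.9, -1, 0],
    [0.9, -1, 0],
    [0.9, -1, 0],
    [0.9, -1, 0],
  ],
  dr=[
    [0, 0, 0],
    [0, 0, 0],
    [0, 0, 0],
    [0, 0, 0],
    [0, 0, 0],
  ],
  fingers=-1,
)

```text
clock: 0.6
ee_pos: [0.2346, -0.4771, 0.2223]
tool_rot: [-180.0, 0.0, 16.4]
force: [0.5, -1.4, -0.1]
opening: 0.0878
grasp_force: 0.0
```

Call:
play_rows(
  xyz=[
    [0.9, -1, 0],
    [0.9, -1, 0],
    [0.9, -1, 0],
    [0.9, -1, 0],
    [0.9, -1, 0],
  ],
  dr=[
    [0, 0, 0],
    [0, 0, 0],
    [0, 0, 0],
    [0, 0, 0],
    [0, 0, 0],
  ],
)

```text
clock: 1.1
ee_pos: [0.2927, -0.3558, 0.2225]
tool_rot: [-180.0, 0.0, 16.4]
force: [0.5, -1.1, 0.6]
opening: 0.0879
grasp_force: 0.0
```

Call:
play_rows(
  xyz=[
    [0.9, -1, 0],
    [0.9, -1, 0],
    [0.9, -1, 0],
    [0.9, -1, 0],
    [0.9, -1, 0],
  ],
  dr=[
    [0, 0, 0],
    [0, 0, 0],
    [0, 0, 0],
    [0, 0, 0],
    [0, 0, 0],
  ],
)

```text
clock: 1.6
ee_pos: [0.3508, -0.2345, 0.2225]
tool_rot: [-180.0, 0.0, 16.4]
force: [0.4, 0.7, 0.5]
opening: 0.088
grasp_force: 0.0
```

Call:
play_rows(
  xyz=[
    [0.9, -1, 0],
    [0.9, -1, 0],
    [0.9, -1, 0],
    [0.9, -1, 0],
    [0.9, -1, 0],
  ],
  dr=[
    [0, 0, 0],
    [0, 0, 0],
    [0, 0, 0],
    [0, 0, 0],
    [0, 0, 0],
  ],
)

```text
clock: 2.1
ee_pos: [0.409, -0.1132, 0.2226]
tool_rot: [-180.0, 0.0, 16.4]
force: [-0.6, -0.0, 0.7]
opening: 0.0877
grasp_force: 0.0
```

Call:
play_rows(
  xyz=[
    [0.9, -1, 0],
    [0.9, -1, 0],
    [0.9, -1, 0],
    [0.9, -1, 0],
    [0.9, -1, 0],
  ],
  dr=[
    [0, 0, 0],
    [0, 0, 0],
    [0, 0, 0],
    [0, 0, 0],
    [0, 0, 0],
  ],
)

```text
clock: 2.6
ee_pos: [0.4671, 0.0081, 0.2225]
tool_rot: [-180.0, 0.0, 16.4]
force: [-0.1, -0.5, 0.3]
opening: 0.0878
grasp_force: 0.0
```

Call:
play_rows(
  xyz=[
    [0.9, -1, 0],
    [0.9, -1, 0],
    [0.9, -1, 0],
    [0.9, -1, 0],
    [0.9, -1, 0],
  ],
  dr=[
    [0, 0, 0],
    [0, 0, 0],
    [0, 0, 0],
    [0, 0, 0],
    [0, 0, 0],
  ],
)

```text
clock: 3.1
ee_pos: [0.5253, 0.1293, 0.2223]
tool_rot: [180.0, 0.0, 16.4]
force: [0.3, -1.2, 0.2]
opening: 0.0877
grasp_force: 0.0
```

Call:
play_rows(
  xyz=[
    [0, 0, 0],
    [0, 0, 0],
    [0, 0, 0],
    [0, 0, 0],
    [0, 0, 0],
  ],
  dr=[
    [0, 0, -1],
    [0, 0, -1],
    [0, 0, -1],
    [0, 0, -1],
    [0, 0, -1],
  ],
)

```text
clock: 3.6
ee_pos: [0.5248, 0.1283, 0.2223]
tool_rot: [-180.0, 0.0, 51.0]
force: [0.0, -1.1, 0.5]
opening: 0.0878
grasp_force: 0.0
```

Call:
play_rows(
  xyz=[
    [0, 0, 0],
    [0, 0, 0],
    [0, 0, 0],
    [0, 0, 0],
    [0, 0, 0],
  ],
  dr=[
    [0, 0, -1],
    [0, 0, -1],
    [0, 0, -1],
    [0, 0, -1],
    [0, 0, -0.1],
  ],
)

```text
clock: 4.1
ee_pos: [0.5249, 0.1282, 0.2224]
tool_rot: [-180.0, 0.0, 79.0]
force: [0.2, -0.1, -0.9]
opening: 0.0878
grasp_force: 0.0
```

Call:
play_rows(
  xyz=[
    [0.84, 0.19, 0],
    [0.84, 0.19, 0],
    [0.84, 0.18, 0],
    [0, 0, 1],
    [0, 0, 1],
  ],
  dr=[
    [0, 0, 0],
    [0, 0, 0],
    [0, 0, 0],
    [0, 0, 0],
    [0, 0, 0],
  ],
)

```text
clock: 4.6
ee_pos: [0.547, 0.1778, 0.1826]
tool_rot: [179.9, -0.1, 79.0]
force: [-0.3, -0.3, -1.0]
opening: 0.0879
grasp_force: 0.0
```

Call:
play_rows(
  xyz=[
    [0, 0, 1],
    [0, 0, 1],
    [0, 0, 0.5],
    [0, 0, 0],
    [0, 0, 0],
  ],
  dr=[
    [0, 0, 0],
    [0, 0, 0],
    [0, 0, 0],
    [0, 0, 0],
    [0, 0, 0],
  ],
)

```text
clock: 5.1
ee_pos: [0.5463, 0.1762, 0.133]
tool_rot: [180.0, -0.0, 79.0]
force: [0.7, -0.1, -0.0]
opening: 0.0878
grasp_force: 0.0
```

```bash
python3 - <<'E'
from h import *
s=snap('scene'); t=snap('top'); 
a=cv2.resize(s['color'][130:250,260:380],(400,400),interpolation=cv2.INTER_CUBIC);b=cv2.resize(t['color'][140:240,150:250],(400,400),interpolation=cv2.INTER_CUBIC)
cv2.imwrite('pics/e.png',np.hstack([a,b])); print(get_state()['ee_pos'])
E
```

```text
[0.54663646 0.17607232 0.1336819 ]
```

View pics/e.png

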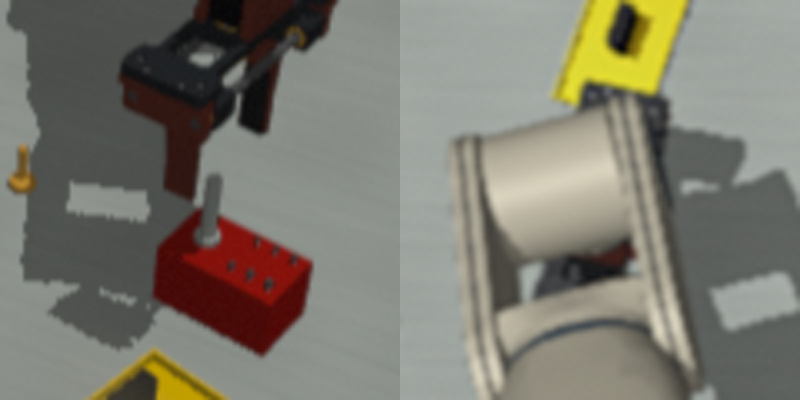

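The scene crop shows the fingers at (183,170) and (258,110) straddling the probe top at (212,178). The top view is hidden by the arm. I'll descend and grip.

Call:
play_rows(
  xyz=[
    [0, 0, 1],
    [0, 0, 1],
    [0, 0, 0.8],
    [0, 0, 0],
    [0, 0, 0],
  ],
  dr=[
    [0, 0, 0],
    [0, 0, 0],
    [0, 0, 0],
    [0, 0, 0],
    [0, 0, 0],
  ],
)

```text
clock: 5.7
ee_pos: [0.5464, 0.1757, 0.0775]
tool_rot: [180.0, -0.0, 78.9]
force: [-0.6, 1.0, -0.5]
opening: 0.0878
grasp_force: 0.0
```

Call:
play_rows(
  xyz=[
    [0, 0, 0],
    [0, 0, 0],
    [0, 0, 0],
    [0, 0, 0],
    [0, 0, 0],
  ],
  dr=[
    [0, 0, 0],
    [0, 0, 0],
    [0, 0, 0],
    [0, 0, 0],
    [0, 0, 0],
  ],
  fingers=1,
  grip_force=10,
)

```text
clock: 6.2
ee_pos: [0.5459, 0.1756, 0.0769]
tool_rot: [180.0, -0.0, 78.9]
force: [1.0, 0.5, 0.4]
opening: 0.0511
grasp_force: 0.0
```

Call:
play_rows(
  xyz=[
    [0, 0, 0],
    [0, 0, 0],
    [0, 0, 0],
    [0, 0, 0],
    [0, 0, 0],
  ],
  dr=[
    [0, 0, 0],
    [0, 0, 0],
    [0, 0, 0],
    [0, 0, 0],
    [0, 0, 0],
  ],
)

```text
clock: 6.7
ee_pos: [0.5458, 0.1756, 0.0766]
tool_rot: [-180.0, 0.0, 78.9]
force: [0.2, 0.1, 0.4]
opening: 0.0115
grasp_force: 10.1
```

Call:
play_rows(
  xyz=[
    [0, 0, -0.5],
    [0, 0, -1],
    [0, 0, -1],
    [0, 0, -1],
    [0, 0, -1],
  ],
  dr=[
    [0, 0, 0],
    [0, 0, 0],
    [0, 0, 0],
    [0, 0, 0],
    [0, 0, 0],
  ],
  grip_force=30,
)

```text
clock: 7.2
ee_pos: [0.5458, 0.1756, 0.1682]
tool_rot: [180.0, -0.0, 78.9]
force: [0.3, 0.8, -0.7]
opening: 0.0114
grasp_force: 30.0
```

Call:
play_rows(
  xyz=[
    [-0.5, 0, 0],
    [-1, -0.04, 0],
    [-1, -0.04, 0],
    [-1, -0.04, 0],
    [-1, -0.04, 0],
  ],
  dr=[
    [0, 0, 0],
    [0, 0, 0],
    [0, 0, 0],
    [0, 0, 0],
    [0, 0, 0],
  ],
)

```text
clock: 7.7
ee_pos: [0.5244, 0.0865, 0.1659]
tool_rot: [-179.9, 0.0, 78.9]
force: [0.0, 0.5, -0.1]
opening: 0.0115
grasp_force: 30.0
```

Call:
play_rows(
  xyz=[
    [-1, -0.04, 0],
    [-1, -0.04, 0],
    [-1, -0.04, 0],
    [-1, -0.04, 0],
    [-1, -0.04, 0],
  ],
  dr=[
    [0, 0, 0],
    [0, 0, 0],
    [0, 0, 0],
    [0, 0, 0],
    [0, 0, 0],
  ],
)

```text
clock: 8.2
ee_pos: [0.5012, -0.0108, 0.166]
tool_rot: [-179.9, 0.0, 78.9]
force: [0.1, 0.0, 0.0]
opening: 0.0115
grasp_force: 30.0
```

Call:
play_rows(
  xyz=[
    [-1, -0.04, 0],
    [-1, -0.04, 0],
    [-1, -0.04, 0],
    [-1, 0, 0],
    [-1, 0, 0],
  ],
  dr=[
    [0, 0, 0],
    [0, 0, 0],
    [0, 0, 0],
    [0, 0, 0],
    [0, 0, 0],
  ],
)

```text
clock: 8.7
ee_pos: [0.4796, -0.1083, 0.166]
tool_rot: [-179.9, 0.0, 78.9]
force: [0.4, 0.1, -0.6]
opening: 0.0115
grasp_force: 30.0
```

Call:
play_rows(
  xyz=[
    [-0.8, 0, 0],
    [-0.8, 0, 0],
    [0, 0, 0.6],
    [0, 0, 0.6],
    [0, 0, 0],
  ],
  dr=[
    [0, 0, 0],
    [0, 0, 0],
    [0, 0, 0],
    [0, 0, 0],
    [0, 0, 0],
  ],
)

```text
clock: 9.2
ee_pos: [0.4728, -0.1377, 0.1403]
tool_rot: [-179.7, -0.0, 78.9]
force: [0.1, -0.2, 0.1]
opening: 0.0112
grasp_force: 30.0
```

```bash
python3 - <<'E'
from h import *
import pickle
s=snap('scene'); t=snap('top'); pickle.dump((s,t),open('b.pkl','wb'))
a=cv2.resize(s['color'][100:180,180:260],(400,400),interpolation=cv2.INTER_CUBIC);b=cv2.resize(t['color'][160:260,250:350],(400,400),interpolation=cv2.INTER_CUBIC)
cv2.imwrite('pics/f.png',np.hstack([a,b])); print(get_state()['ee_pos'])
E
```

```text
[ 0.47408359 -0.13786382  0.14177217]
```

View pics/f.png

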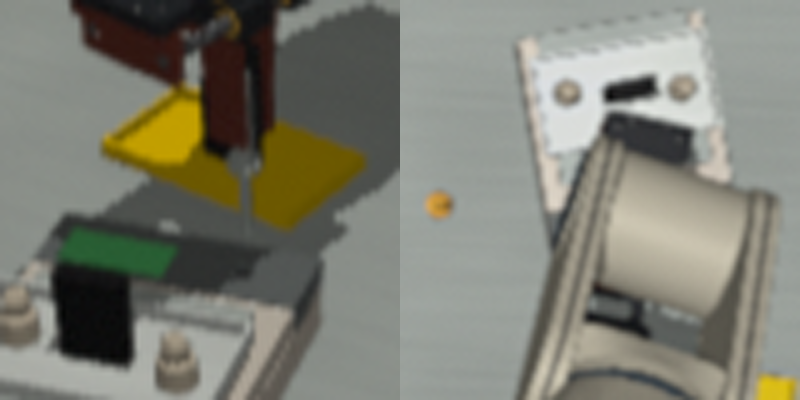

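The scene crop shows the probe tip at (247,230), hanging just over the control strip and close to the hole. I'll measure the shaft against the hole in the same camera.

```bash
python3 - <<'E'
from h import *
import pickle
s,t=pickle.load(open('b.pkl','rb')); S=pickle.load(open('scene.pkl','rb'))
C=cloud(s); m=(np.hypot(C[...,0]-.474,C[...,1]+.138)<.02)&(C[...,2]>.066)&(C[...,2]<.112)
for v in np.unique(np.nonzero(m)[0]): print(v,np.nonzero(m[v])[0],np.round(C[v][m[v]].mean(0),4))
g=cv2.cvtColor(s['color'],cv2.COLOR_BGR2GRAY);print(g[140:157,224:235])
g=cv2.cvtColor(S['color'],cv2.COLOR_BGR2GRAY);print(g[149:160,222:236])
for z in(.043,.048): print(ray(S,228.07,154.09,z))
print(ray(s,229.4,146,.075))
E
```

```text
136 [228 229] [ 0.4724 -0.1344  0.1098]
137 [228 229] [ 0.4735 -0.1339  0.1072]
138 [228 229] [ 0.4733 -0.1342  0.1037]
139 [228 229] [ 0.4756 -0.1329  0.1021]
140 [228 229] [ 0.4739 -0.1341  0.0973]
141 [228 229 230] [ 0.4724 -0.1336  0.0931]
142 [228 229 230] [ 0.4741 -0.1327  0.0911]
143 [228 229 230] [ 0.474  -0.1329  0.0875]
144 [228 229 230] [ 0.4725 -0.134   0.0828]
145 [228 229 230] [ 0.4726 -0.1341  0.0794]
146 [229 230] [ 0.4718 -0.133   0.0758]
[[84 83 84 84 80 80 76 82 85 84 84]
 [82 82 83 84 79 81 77 82 84 84 84]
 [78 79 80 80 78 80 77 82 84 84 84]
 [78 77 78 77 78 81 77 83 84 84 83]
 [79 78 79 79 77 82 75 79 81 84 84]
 [79 79 80 78 78 84 78 78 78 80 80]
 [79 79 79 80 78 85 81 78 78 79 79]
 [73 74 76 77 78 81 79 79 79 78 78]
 [59 59 63 65 68 73 74 77 78 77 77]
 [48 48 49 52 54 59 59 63 65 67 72]
 [46 48 46 47 47 48 49 49 55 59 75]
 [45 46 47 47 47 46 47 53 70 73 83]
 [47 47 47 49 51 48 51 70 83 84 85]
 [46 46 46 47 48 49 59 81 85 85 85]
 [47 47 51 42 41 44 63 83 85 85 85]
 [47 50 55 56 56 58 75 84 84 85 86]
 [53 69 71 77 78 78 83 85 85 85 85]]
[[ 83  84  84  85  86  91  93 102 104 111 115 116 121 127]
 [ 81  82  82  82  81  83  83  85  85  87  90  93  97 103]
 [ 82  82  82  83  82  83  82  82  82  83  82  84  83  84]
 [ 82  84  82  83  82  81  78  76  79  82  82  82  82  82]
 [ 83  82  82  81  73  67  61  62  69  82  83  82  82  82]
 [ 83  82  82  81  63  50  43  45  63  80  81  83  83  83]
 [ 82  81  82  80  71  58  54  57  73  81  82  82  82  82]
 [ 82  82  83  82  79  75  74  76  81  83  82  82  82  82]
 [ 83  81  81  82  82  82  81  83  82  82  82  83  81  81]
 [ 89  82  86  83  85  84  83  81  82  83  82  82  82  82]
 [115 126 132 114 111  98  91  81  86  86  84  83  81  82]]
[ 0.469325   -0.14069919  0.043     ]
[ 0.475038   -0.13708573  0.048     ]
[ 0.47105017 -0.13384763  0.075     ]
```

Call:
play_rows(
  xyz=[
    [-0.06, 0.16, 0],
    [0, 0, 0.4],
    [0, 0, 0.4],
    [0, 0, 0.4],
    [0, 0, 0],
  ],
  dr=[
    [0, 0, 0],
    [0, 0, 0],
    [0, 0, 0],
    [0, 0, 0],
    [0, 0, 0],
  ],
)

```text
clock: 9.8
ee_pos: [0.4766, -0.14, 0.1173]
tool_rot: [-179.9, -0.0, 78.9]
force: [-0.1, -0.6, 0.0]
opening: 0.0117
grasp_force: 30.0
```

Call:
play_rows(
  xyz=[
    [0, 0, 0.1],
    [0, 0, 0.1],
    [0, 0, 0.1],
    [0, 0, 0],
    [0, 0, 0],
  ],
  dr=[
    [0, 0, 0],
    [0, 0, 0],
    [0, 0, 0],
    [0, 0, 0],
    [0, 0, 0],
  ],
)

```text
clock: 10.3
ee_pos: [0.4776, -0.1404, 0.1127]
tool_rot: [180.0, 0.0, 78.9]
force: [-0.2, 0.2, -0.6]
opening: 0.0116
grasp_force: 30.0
```

Call:
play_rows(
  xyz=[
    [0, 0, 0.08],
    [0, 0, 0.08],
    [0, 0, 0.05],
    [0, 0, 0],
    [0, 0, 0],
  ],
  dr=[
    [0, 0, 0],
    [0, 0, 0],
    [0, 0, 0],
    [0, 0, 0],
    [0, 0, 0],
  ],
)

```text
clock: 10.8
ee_pos: [0.4777, -0.1404, 0.1086]
tool_rot: [180.0, 0.0, 78.9]
force: [0.9, -0.1, 1.6]
opening: 0.0115
grasp_force: 30.0
```

Call:
play_rows(
  xyz=[
    [0, 0, 0.05],
    [0, 0, 0.05],
    [0, 0, 0],
    [0, 0, 0],
    [0, 0, 0],
  ],
  dr=[
    [0, 0, 0],
    [0, 0, 0],
    [0, 0, 0],
    [0, 0, 0],
    [0, 0, 0],
  ],
)

```text
clock: 11.3
ee_pos: [0.4776, -0.1404, 0.1065]
tool_rot: [180.0, 0.0, 78.9]
force: [-0.6, 0.3, 2.6]
opening: 0.0118
grasp_force: 30.0
```

Call:
play_rows(
  xyz=[
    [0, 0, 0.05],
    [0, 0, 0.05],
    [0, 0, 0.05],
    [0, 0, 0],
    [0, 0, 0],
  ],
  dr=[
    [0, 0, 0],
    [0, 0, 0],
    [0, 0, 0],
    [0, 0, 0],
    [0, 0, 0],
  ],
)

```text
clock: 11.8
ee_pos: [0.4782, -0.1406, 0.1049]
tool_rot: [179.9, 0.0, 78.9]
force: [-3.8, 1.5, 18.4]
opening: 0.0114
grasp_force: 30.0
```

Call:
play_rows(
  xyz=[
    [0, 0, 0],
    [0, 0, 0],
    [0, 0, 0],
  ],
  dr=[
    [0, 0, 0],
    [0, 0, 0],
    [0, 0, 0],
  ],
)

```text
clock: 12.1
ee_pos: [0.4782, -0.1406, 0.1049]
tool_rot: [179.9, 0.0, 78.9]
force: [-3.0, -0.1, 18.8]
opening: 0.0114
grasp_force: 30.0
```

Button bottomed at 18 N. I'll retrace my moves to the stand.

Call:
play_rows(
  xyz=[
    [0, 0, -0.3],
    [0, 0, -0.86],
    [0, 0, -1],
    [0, 0, -1],
    [0, 0, 0],
  ],
  dr=[
    [0, 0, 0],
    [0, 0, 0],
    [0, 0, 0],
    [0, 0, 0],
    [0, 0, 0],
  ],
)

```text
clock: 12.6
ee_pos: [0.4788, -0.1408, 0.1684]
tool_rot: [179.8, 0.0, 78.9]
force: [0.2, -0.7, 0.1]
opening: 0.0113
grasp_force: 30.0
```

Call:
play_rows(
  xyz=[
    [0.5, 0, 0],
    [1, 0.02, 0],
    [1, 0.02, 0],
    [1, 0.02, 0],
    [1, 0.02, 0],
  ],
  dr=[
    [0, 0, 0],
    [0, 0, 0],
    [0, 0, 0],
    [0, 0, 0],
    [0, 0, 0],
  ],
)

```text
clock: 13.1
ee_pos: [0.4954, -0.0509, 0.165]
tool_rot: [-179.8, 0.0, 78.9]
force: [0.2, -0.3, -0.4]
opening: 0.0115
grasp_force: 30.0
```

Call:
play_rows(
  xyz=[
    [1, 0.02, 0],
    [1, 0.02, 0],
    [1, 0.02, 0],
    [1, 0.02, 0],
    [1, 0.02, 0],
  ],
  dr=[
    [0, 0, 0],
    [0, 0, 0],
    [0, 0, 0],
    [0, 0, 0],
    [0, 0, 0],
  ],
)

```text
clock: 13.6
ee_pos: [0.5165, 0.0468, 0.1649]
tool_rot: [-179.8, 0.0, 79.0]
force: [-0.1, -1.1, -0.3]
opening: 0.0115
grasp_force: 30.0
```

Call:
play_rows(
  xyz=[
    [1, 0.02, 0],
    [1, 0.02, 0],
    [1, 0.02, 0],
    [1, 0.02, 0],
    [1, 0.02, 0],
  ],
  dr=[
    [0, 0, 0],
    [0, 0, 0],
    [0, 0, 0],
    [0, 0, 0],
    [0, 0, 0],
  ],
)

```text
clock: 14.1
ee_pos: [0.5374, 0.1444, 0.1648]
tool_rot: [-179.8, 0.1, 79.0]
force: [-0.3, 0.3, -0.1]
opening: 0.0117
grasp_force: 30.0
```

Call:
play_rows(
  xyz=[
    [1, 0.02, 0],
    [0.66, 0.02, 0],
    [0, 0, 0],
    [0, 0, 0],
    [0, 0, 0],
  ],
  dr=[
    [0, 0, 0],
    [0, 0, 0],
    [0, 0, 0],
    [0, 0, 0],
    [0, 0, 0],
  ],
)

```text
clock: 14.6
ee_pos: [0.5453, 0.1749, 0.1663]
tool_rot: [-180.0, 0.0, 78.9]
force: [0.7, -0.2, -0.3]
opening: 0.0115
grasp_force: 30.0
```

```bash
python3 - <<'E'
from h import *
s=snap('scene'); 
a=cv2.resize(s['color'][120:230,260:380],(768,704),interpolation=cv2.INTER_CUBIC)[:600]
cv2.imwrite('pics/g.png',a); print(get_state()['ee_pos'])
C=cloud(s); m=(np.hypot(C[...,0]-.545,C[...,1]-.177)<.02)&(C[...,2]>.07)&(C[...,2]<.145)
for v in np.unique(np.nonzero(m)[0]): print(v,np.nonzero(m[v])[0],np.round(C[v][m[v]].mean(0),4))
E
```

```text
[0.54548305 0.17482143 0.16644535]
176 [323 324 325] [0.5468 0.1771 0.1393]
177 [323 324 325] [0.5459 0.1771 0.1356]
178 [323 324 325] [0.5449 0.1771 0.1318]
179 [323 324 325] [0.5459 0.1777 0.1296]
180 [323 324 325] [0.5472 0.1784 0.1277]
181 [323 324 325] [0.5458 0.1783 0.1234]
182 [323 324 325] [0.5453 0.1784 0.12  ]
183 [323 324 325] [0.5457 0.1789 0.1173]
184 [323 324] [0.5457 0.1779 0.1137]
185 [322 323 324] [0.544  0.1765 0.1087]
186 [322 323 324] [0.5458 0.1773 0.1072]
187 [322 323 324] [0.5461 0.1777 0.1043]
188 [323] [0.5469 0.1783 0.1019]
```

View pics/g.png

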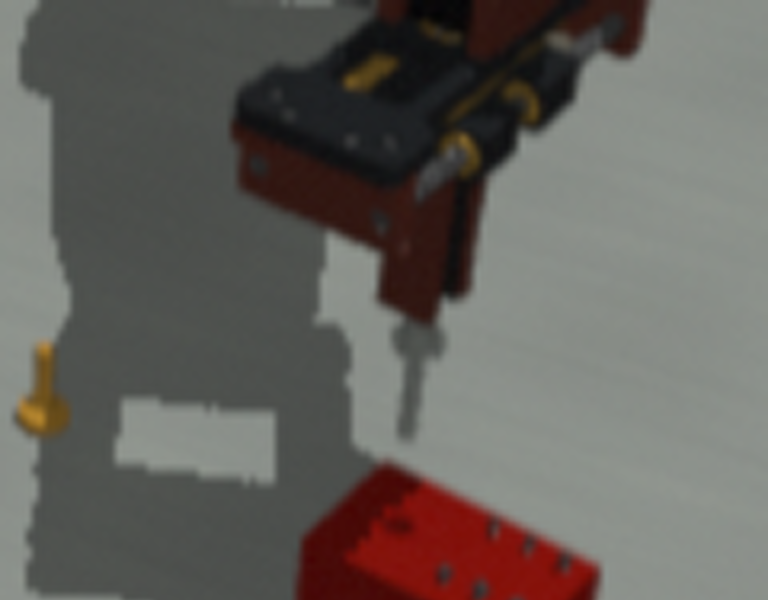

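The picture shows the probe upright, tip at (406,435), directly over the stand hole at (400,524). I'll insert it carefully.

Call:
play_rows(
  xyz=[
    [0.04, 0.01, 0.7],
    [0, 0, 0.7],
    [0, 0, 0.6],
    [0, 0, 0],
    [0, 0, 0],
  ],
  dr=[
    [0, 0, 0],
    [0, 0, 0],
    [0, 0, 0],
    [0, 0, 0],
    [0, 0, 0],
  ],
)

```text
clock: 15.15
ee_pos: [0.5458, 0.1762, 0.1259]
tool_rot: [-179.9, 0.0, 78.9]
force: [-0.1, -0.5, -0.5]
opening: 0.0115
grasp_force: 30.0
```

Call:
play_rows(
  xyz=[
    [0, 0, 0.15],
    [0, 0, 0.15],
    [0, 0, 0.15],
    [0, 0, 0],
    [0, 0, 0],
  ],
  dr=[
    [0, 0, 0],
    [0, 0, 0],
    [0, 0, 0],
    [0, 0, 0],
    [0, 0, 0],
  ],
)

```text
clock: 15.65
ee_pos: [0.5462, 0.1764, 0.1177]
tool_rot: [180.0, -0.0, 78.9]
force: [-0.8, 0.1, -0.6]
opening: 0.0117
grasp_force: 30.0
```

Call:
play_rows(
  xyz=[
    [0, 0, 0.4],
    [0, 0, 0.4],
    [0, 0, 0.4],
    [0, 0, 0.4],
    [0, 0, 0],
  ],
  dr=[
    [0, 0, 0],
    [0, 0, 0],
    [0, 0, 0],
    [0, 0, 0],
    [0, 0, 0],
  ],
)

```text
clock: 16.15
ee_pos: [0.5452, 0.176, 0.0841]
tool_rot: [-179.9, 0.1, 78.9]
force: [0.4, 0.3, -0.4]
opening: 0.0113
grasp_force: 30.0
```

Call:
play_rows(
  xyz=[
    [0, 0, 0.15],
    [0, 0, 0.1],
    [0, 0, 0.1],
    [0, 0, 0],
    [0, 0, 0],
  ],
  dr=[
    [0, 0, 0],
    [0, 0, 0],
    [0, 0, 0],
    [0, 0, 0],
    [0, 0, 0],
  ],
)

```text
clock: 16.65
ee_pos: [0.5463, 0.1764, 0.0788]
tool_rot: [180.0, -0.0, 78.9]
force: [-0.6, -0.1, -1.0]
opening: 0.0117
grasp_force: 30.0
```

Call:
play_rows(
  xyz=[
    [0, 0, 0.07],
    [0, 0, 0],
    [0, 0, 0],
  ],
  dr=[
    [0, 0, 0],
    [0, 0, 0],
    [0, 0, 0],
  ],
)

```text
clock: 16.95
ee_pos: [0.5462, 0.1763, 0.0773]
tool_rot: [180.0, -0.0, 78.9]
force: [0.6, 0.9, -0.6]
opening: 0.0112
grasp_force: 30.0
```

Call:
play_rows(
  xyz=[
    [0, 0, 0],
    [0, 0, 0],
    [0, 0, 0],
    [0, 0, 0],
    [0, 0, 0],
  ],
  dr=[
    [0, 0, 0],
    [0, 0, 0],
    [0, 0, 0],
    [0, 0, 0],
    [0, 0, 0],
  ],
  fingers=-1,
)

```text
clock: 17.45
ee_pos: [0.5462, 0.1764, 0.0773]
tool_rot: [180.0, -0.0, 78.9]
force: [0.1, 0.3, 0.1]
opening: 0.0479
grasp_force: 0.0
```

Call:
play_rows(
  xyz=[
    [0, 0, 0],
    [0, 0, 0],
    [0, 0, 0],
    [0, 0, 0],
    [0, 0, 0],
  ],
  dr=[
    [0, 0, 0],
    [0, 0, 0],
    [0, 0, 0],
    [0, 0, 0],
    [0, 0, 0],
  ],
)

```text
clock: 17.95
ee_pos: [0.5461, 0.1763, 0.0773]
tool_rot: [-180.0, 0.0, 78.9]
force: [0.0, -0.0, -0.4]
opening: 0.0865
grasp_force: 0.0
```

```bash
python3 - <<'E'
from h import *
s=snap('scene'); print(get_state()['ee_pos'])
C=cloud(s); m=(np.hypot(C[...,0]-.545,C[...,1]-.177)<.02)&(C[...,2]>.062)&(C[...,2]<.145)
for v in np.unique(np.nonzero(m)[0])[::2]: print(v,np.nonzero(m[v])[0],np.round(C[v][m[v]].mean(0),4))
E
```

```text
[0.54616322 0.17630095 0.07728081]
185 [326] [0.546  0.1846 0.1135]
187 [323 324 325 326] [0.5482 0.1822 0.1077]
189 [321 322 323 324 325] [0.5493 0.1794 0.101 ]
191 [321 322 323 324 325] [0.5491 0.1799 0.0945]
193 [321 322 323 324 325] [0.5478 0.1802 0.0871]
195 [321 322 323 324] [0.5492 0.1799 0.0814]
197 [320 321 322 323 324] [0.5489 0.1792 0.0743]
199 [320 321 322 323 324 325] [0.5472 0.1806 0.0667]
201 [320 322 323] [0.5515 0.1804 0.0634]
```

Call:
play_rows(
  xyz=[
    [0, 0, -0.5],
    [0, 0, -1],
    [0, 0, -1],
    [0, 0, -1],
    [0, 0, -1],
  ],
  dr=[
    [0, 0, 0],
    [0, 0, 0],
    [0, 0, 0],
    [0, 0, 0],
    [0, 0, 0],
  ],
)

```text
clock: 18.5
ee_pos: [0.5462, 0.1763, 0.1688]
tool_rot: [180.0, -0.0, 78.9]
force: [-1.0, 0.1, 0.1]
opening: 0.0879
grasp_force: 0.0
```

```bash
python3 - <<'E'
from h import *
t=snap('top'); C=cloud(t); g=cv2.cvtColor(t['color'],cv2.COLOR_BGR2GRAY).astype(float)
w=np.clip(120-g,0,None)*(np.hypot(C[...,0]-.594,C[...,1]+.156)<.035)
vs,us=np.nonzero(w>0); W=w[vs,us]
P=np.array([ray(t,u,v,.118)[:2]*1000 for u,v in zip(us,vs)]); c=np.average(P,axis=0,weights=W)
cov=np.cov(P.T,aweights=W); e,V=np.linalg.eigh(cov); print('grip',c,np.sqrt(e*12),np.degrees(np.arctan2(V[1,1],V[0,1])),len(us))
# dies: brownish
H,S,_=cv2.split(cv2.cvtColor(t['color'],cv2.COLOR_BGR2HSV))
m=((np.hypot(C[...,0]-.594,C[...,1]+.156)<.075)&(C[...,2]>.08)&(g>95)).astype(np.uint8)
n,l,st,ce=cv2.connectedComponentsWithStats(m)
for k in range(1,n):
    if st[k,4]>4: print(st[k,4],ce[k],ray(t,*ce[k],.085)[:2]*1000)
st=(C[...,2]>.07)&(np.hypot(C[...,0]-.546,C[...,1]-.176)<.03); print('probe',C[st].mean(0) if st.any() else None,get_state()['ee_pos'])
cv2.imwrite('pics/h.png',cv2.resize(t['color'][140:250,170:350],(800,489),interpolation=cv2.INTER_CUBIC))
E
```

```text
grip [ 592.56077249 -155.75247319] [12.44135024 39.91855787] 103.41003839888695 60
28 [292.10714286 182.21428571] [ 593.81582697 -110.04177995]
18 [308.22222222 179.55555556] [ 604.16876597 -163.5972825 ]
33 [320.96969697 180.93939394] [ 600.69582857 -206.21284488]
probe [0.54524798 0.17591102 0.51836277] [0.54807002 0.17694669 0.17205438]
```

View pics/h.png

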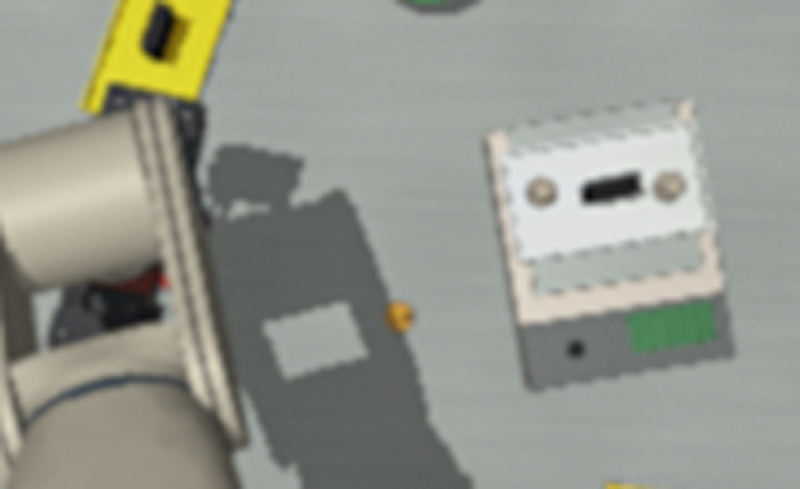

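The top crop shows the tray, with its grip at (611,188) and both dies standing at (541,190) and (668,186), still in place on the scale. I'll go over to the grip.

Call:
play_rows(
  xyz=[
    [-0.6, 0.2, 0],
    [-1, 0.35, 0],
    [-1, 0.35, 0],
    [-1, 0.35, 0],
    [-1, 0.35, 0],
  ],
  dr=[
    [0, 0, 0],
    [0, 0, 0],
    [0, 0, 0],
    [0, 0, 0],
    [0, 0, 0],
  ],
)

```text
clock: 19.05
ee_pos: [0.5591, 0.0782, 0.166]
tool_rot: [-179.9, 0.0, 78.9]
force: [-0.1, 0.6, -0.3]
opening: 0.0878
grasp_force: 0.0
```

Call:
play_rows(
  xyz=[
    [-1, 0.35, 0],
    [-1, 0.35, 0],
    [-1, 0.35, 0],
    [-1, 0.35, 0],
    [-1, 0.35, 0],
  ],
  dr=[
    [0, 0, 0],
    [0, 0, 0],
    [0, 0, 0],
    [0, 0, 0],
    [0, 0, 0],
  ],
)

```text
clock: 19.55
ee_pos: [0.5742, -0.0266, 0.166]
tool_rot: [-179.9, 0.0, 78.9]
force: [-0.2, -0.9, -0.1]
opening: 0.0882
grasp_force: 0.0
```

Call:
play_rows(
  xyz=[
    [-1, 0.35, 0],
    [-1, 0.35, 0],
    [-1, 0.35, 0],
    [-1, 0.35, 0],
    [-1, 0.35, 0],
  ],
  dr=[
    [0, 0, 0],
    [0, 0, 0],
    [0, 0, 0],
    [0, 0, 0],
    [0, 0, 0],
  ],
)

```text
clock: 20.05
ee_pos: [0.5892, -0.1314, 0.1659]
tool_rot: [-179.9, 0.0, 78.9]
force: [0.8, 0.0, 0.5]
opening: 0.088
grasp_force: 0.0
```

Call:
play_rows(
  xyz=[
    [-1, 0.35, 0],
    [-0.3, 0.13, 0],
    [0, 0, 0],
    [0, 0, 0],
    [0, 0, 0],
  ],
  dr=[
    [0, 0, 0],
    [0, 0, -0.8],
    [0, 0, -0.8],
    [0, 0, -0.8],
    [0, 0, -0.9],
  ],
)

```text
clock: 20.55
ee_pos: [0.5935, -0.158, 0.1658]
tool_rot: [-179.9, -0.1, 101.8]
force: [-0.5, -0.3, 0.3]
opening: 0.0879
grasp_force: 0.0
```

Call:
play_rows(
  xyz=[
    [0, 0, 0],
    [0, 0, 0],
  ],
  dr=[
    [0, 0, 0],
    [0, 0, 0],
  ],
)

```text
clock: 20.75
ee_pos: [0.594, -0.1576, 0.1664]
tool_rot: [-179.9, -0.0, 101.4]
force: [-0.6, -1.0, -1.1]
opening: 0.0879
grasp_force: 0.0
```

Call:
play_rows(
  xyz=[
    [0, 0, 1],
    [0, 0, 1],
    [0, 0, 1],
    [0, 0, 0.9],
    [0, 0, 0.35],
  ],
  dr=[
    [0, 0, 0],
    [0, 0, 0],
    [0, 0, 0],
    [0, 0, 0],
    [0, 0, 0],
  ],
)

```text
clock: 21.25
ee_pos: [0.5933, -0.157, 0.0802]
tool_rot: [-179.8, -0.1, 101.5]
force: [0.1, 0.1, -0.2]
opening: 0.0875
grasp_force: 0.0
```

Call:
play_rows(
  xyz=[
    [0, 0, 0],
    [0, 0, 0],
    [0, 0, 0],
    [0, 0, 0],
    [0, 0, 0],
  ],
  dr=[
    [0, 0, 0],
    [0, 0, 0],
    [0, 0, 0],
    [0, 0, 0],
    [0, 0, 0],
  ],
  fingers=1,
  grip_force=8,
)

```text
clock: 21.75
ee_pos: [0.5951, -0.1573, 0.083]
tool_rot: [179.9, 0.0, 101.6]
force: [-0.2, -0.6, -0.3]
opening: 0.051
grasp_force: 0.0
```

Call:
play_rows(
  xyz=[
    [0, 0, 0],
    [0, 0, 0],
    [0, 0, 0],
    [0, 0, 0],
    [0, 0, 0],
  ],
  dr=[
    [0, 0, 0],
    [0, 0, 0],
    [0, 0, 0],
    [0, 0, 0],
    [0, 0, 0],
  ],
)

```text
clock: 22.25
ee_pos: [0.5949, -0.1572, 0.0823]
tool_rot: [180.0, 0.0, 101.6]
force: [1.4, -0.0, 0.9]
opening: 0.0143
grasp_force: 8.0
```

Call:
play_rows(
  xyz=[
    [0, 0, 0],
    [0, 0, 0],
    [0, 0, 0],
  ],
  dr=[
    [0, 0, 0],
    [0, 0, 0],
    [0, 0, 0],
  ],
  grip_force=35,
)

```text
clock: 22.55
ee_pos: [0.5949, -0.1572, 0.0823]
tool_rot: [180.0, 0.0, 101.6]
force: [2.1, -0.1, -0.6]
opening: 0.0138
grasp_force: 35.0
```

Call:
play_rows(
  xyz=[
    [0, 0, -0.08],
    [0, 0, -0.15],
    [0, 0, -0.25],
    [0, 0, -0.3],
    [0, 0, -0.3],
  ],
  dr=[
    [0, 0, 0],
    [0, 0, 0],
    [0, 0, 0],
    [0, 0, 0],
    [0, 0, 0],
  ],
)

```text
clock: 23.05
ee_pos: [0.5947, -0.1572, 0.1045]
tool_rot: [180.0, 0.0, 101.6]
force: [-0.6, 0.6, -3.2]
opening: 0.0137
grasp_force: 35.0
```

Call:
play_rows(
  xyz=[
    [0, 0, -0.3],
    [0, 0, -0.3],
    [0, 0, -0.3],
    [0, 0, -0.3],
    [0, 0, -0.3],
  ],
  dr=[
    [0, 0, 0],
    [0, 0, 0],
    [0, 0, 0],
    [0, 0, 0],
    [0, 0, 0],
  ],
)

```text
clock: 23.55
ee_pos: [0.5947, -0.1572, 0.1344]
tool_rot: [180.0, 0.0, 101.6]
force: [-0.3, -0.0, -3.6]
opening: 0.014
grasp_force: 35.0
```

Call:
play_rows(
  xyz=[
    [0, 0, -0.3],
    [0, 0, -0.3],
    [0, 0, -0.3],
    [0, 0, -0.3],
    [0, 0, -0.3],
  ],
  dr=[
    [0, 0, 0],
    [0, 0, 0],
    [0, 0, 0],
    [0, 0, 0],
    [0, 0, 0],
  ],
)

```text
clock: 24.05
ee_pos: [0.5947, -0.1572, 0.1644]
tool_rot: [-180.0, 0.0, 101.6]
force: [0.4, -0.5, -2.8]
opening: 0.0135
grasp_force: 35.0
```

Call:
play_rows(
  xyz=[
    [0, 0, -0.3],
    [0, 0, -0.25],
    [0, 0, -0.2],
    [0, 0, -0.12],
    [0, 0, -0.06],
  ],
  dr=[
    [0, 0, 0],
    [0, 0, 0],
    [0, 0, 0],
    [0, 0, 0],
    [0, 0, 0],
  ],
)

```text
clock: 24.55
ee_pos: [0.5947, -0.1572, 0.1827]
tool_rot: [180.0, 0.0, 101.6]
force: [-0.3, 0.2, -3.7]
opening: 0.0138
grasp_force: 35.0
```

Call:
play_rows(
  xyz=[
    [0, 0, 0],
    [0, 0, 0],
    [0, 0, 0],
    [0, 0, 0],
    [0, 0, 0],
  ],
  dr=[
    [0, 0, 0],
    [0, 0, 0],
    [0, 0, 0],
    [0, 0, 0],
    [0, 0, 0],
  ],
)

```text
clock: 25.05
ee_pos: [0.5946, -0.1571, 0.1823]
tool_rot: [-180.0, -0.0, 101.6]
force: [0.9, 0.8, -2.5]
opening: 0.0139
grasp_force: 35.0
```

```bash
python3 - <<'E'
from h import *
s=snap('scene'); cv2.imwrite('pics/i.png',cv2.resize(s['color'][60:240,140:380],(800,600),interpolation=cv2.INTER_CUBIC))
x=get_state();print(x['clock'],x['ee_pos'],x['tool_rot'],x['force'],x['moment'],x['grasp_force'],x['opening'])
E
```

```text
25.1 [ 0.59466094 -0.15714958  0.18236918] [-1.79990234e+02 -4.85881667e-03  1.01631296e+02] [ 0.36939008  0.46770041 -2.25122543] [ 0.00521812 -0.11441196  0.02376816] 34.99948561191559 0.014068732223135762
```

View pics/i.png

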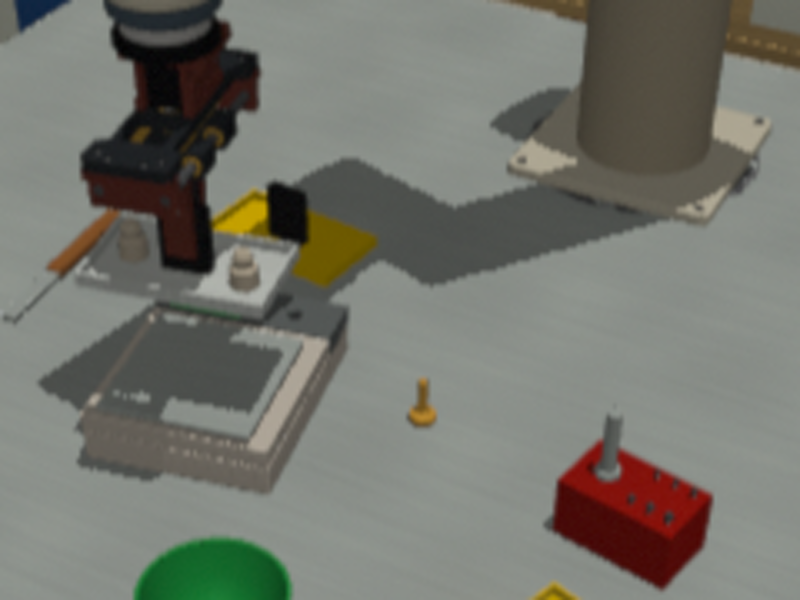

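The tray is held level about 100 mm above the pan. Both dies are upright at (132,242) and (243,270), and the probe is home at (608,445).

```bash
python3 -c "
from station import r
print(r.sign_off())"
```

```text
the job is handed in; nothing more can be done
None
```

The job is handed in, though sign-off returned no verdict: the zero button was pushed until it bottomed (about 18 N), the probe is back home in its stand and released, and the tray is held level about 100 mm above the pan with both dies standing.

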